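# Load a coupon carrier under the spring clip of a sample stage

## Task

Load the blue coupon carrier into the sample stage with the fingertips alone: press the red release bar down with one fingertip so that the spring clip lifts and, holding it down, push the carrier with the other fingertip along its channel, beneath the clip, until it is fully home against the end stop. Then take the hand away so that the clip springs down onto the carrier. Do not pinch or lift the carrier at any time, and leave the things standing round the stage where they are.

Things in the scene. Friction and masses are not known exactly. Their poses are not given: they have to be found in the camera images.
- stage: fixed sample stage, grey base plate 7 mm thick. Origin: on the worktop, below the clip's hinge line, at the station of the clip's foot; x = loading direction (to the end stop), y left, z up. In this frame (mm) the plate spans x -147 to 57, y -51 to 71; the hinge line runs along x at y 0, z 28, from x -139 to 7; highest point z 39, with the clip open z 56
- channel_mouth (a point): near end of the raised aluminium channel's floor, on its centre line (stage x -143, y 36, z 14 mm). The floor is 14 mm above the worktop and 48 mm wide between two dark rails (4.8 mm wide, tops 7.5 mm above the floor, stage x -123 to 47) that guide the carrier with 1 mm of play each side
- stop_face (a point): foot of the end stop's near face, on the channel's centre line at floor height (stage x 40, y 36, z 14 mm). The stop is a dark cross bar 11 mm high across the channel
- clip (a joint): angle of the spring clip about its hinge line, rad: 0 = down (foot 2 mm above the channel floor, blocking the carrier), grows as the red bar is pressed; the foot clears the carrier above 0.25; hard stop at 0.42. Rests at about 0.25 when it bears on the carrier. A spring closes it: some 3 N on the middle of the bar at first, 6 N at the stop
- bar_top (a point): middle of the top face of the clip's smooth red release bar, 112 mm long along x (stage x -132 to -20), 28 mm wide (stage y -14 to -42): a tip can slide along it. Clip down: the bar slopes up outward, its top 25 mm (inner) to 36 mm (outer edge) above the worktop. At the stop: level at 18 mm, i.e. 4 mm above the channel floor, lower than the carrier's top (26 mm)
- clip_foot (a point): underside of the rubber-tipped foot of the steel clip arm, which reaches across the channel at stage x 0 (arm and foot 12 mm wide along x, foot at stage y 40)
- carrier: loose blue coupon carrier, a flat plate 70 mm long (x), 46 mm wide (y), 12 mm thick, about 0.12 kg, a round copper coupon let in near its leading (+x) end. Origin: centre of its underside. It lies in the channel short of the clip, x along the stage's x, centre at stage x -73 to -50 mm; home is centre at stage x 5 mm, leading edge on the end stop
- dish_2: bystander, to be left alone: shallow clear glass dish, 60 mm across, 15 mm high, origin at the centre of its underside
- tub_caps: bystander, to be left alone: white tub with a blue screw lid, 54 mm across, 48 mm high, origin at the centre of its underside
- vial_1: bystander, to be left alone: small clear vial with beige contents and a blue cap, 14 mm across, 45 mm high, origin at the centre of its underside
- tweezers: bystander, to be left alone: steel tweezers lying flat, 127 mm long, 9 mm high, origin at the centre of its underside
- timer: bystander, to be left alone: off-white timer with three keys, 62 x 68 x 20 mm, origin at the centre of its underside
Not all that is in view belongs to the job. Of the things shaped like the carrier, the blue one is meant.

How it is judged (in metres and radians):
On the way, in this order (a step that is already met when the one before it is completed fails the run):
1. a fingertip holds the release bar down (clip angle above 0.28) with the carrier still short of the clip (value of joint clip above 0.28 rad and contact force between the fingers and clip above 0.5 N and x of carrier in the frame of stage below -0.039 m), for 0.1 s.
2. with the bar still held down by a finger, a finger pushes the carrier beneath the clip (value of joint clip above 0.25 rad and contact force between the fingers and clip above 0.5 N and contact force between the fingers and carrier above 0.05 N and x of carrier in the frame of stage between -0.025 and -0.003 m).
3. the carrier is home (within 3 mm of the stop) with the bar still held down (value of joint clip above 0.25 rad and contact force between the fingers and clip above 0.5 N and x of carrier in the frame of stage above 0.002 m).
At the end, for the whole second after the job is handed in: The carrier lies flat in the channel within 3 mm of the end stop, the clip has sprung down and bears on it with more than 1 N (clip angle 0.20 to 0.29), and all is at rest (x of carrier in the frame of stage above 0.002 m and z of carrier in the frame of stage between 0.012 and 0.0165 m and angle between the x axis of carrier and the x axis of stage, either way round below 0.08 rad and value of joint clip between 0.2 and 0.29 rad and contact force between clip and carrier above 1 N and linear speed of carrier below 0.01 m/s and velocity of joint clip below 0.05 rad/s); the robot touches nothing.
It fails at once if the carrier is lifted more than 6 mm off the channel floor or tipped (z of carrier in the frame of stage above 0.02 m or angle between carrier's own z axis and vertical above 0.2 rad).
It fails at once if a bystander is moved more than 20 mm (distance of any of dish_2, tub_caps, vial_1, tweezers, timer from where it was at the start of the episode above 0.02 m).
It also fails if it takes over 38 s, if anything falls off the work surface, if the arm or the gripper's body presses on something with over 40 N, if the wrist force passes 120 N, or if a joint passes its speed limit or range.

## Robot

A 6-joint arm with a two-finger parallel gripper is mounted at the origin on a cart in front of the work surface, level with it; the furniture and walls round the work are solid. World frame = base frame: x ahead of the robot, y to its left, z up, the work surface at z = 0. Lengths are in mm, angles in degrees, forces in N, time in s.
With the tool pointing down it reaches from about 350 to 850 mm from the base axis. Payload 8.1 kg.
Tool frame: the origin (TCP) lies between the finger pads; the fingertips stand 22 mm ahead of it and the grasp point (between the pads) lies 3 mm ahead of it (r.nose_length is the z of the fingertips in the tool frame, in mm); z points along the fingers, x is the direction in which the jaws open and shut, and the axes are right-handed (so a half turn about z gives the same grasp; the last joint's range is limited). The gripper opens to 85 mm and grips with 20 to 120 N. Pads are 22 mm wide; open, the fingers measure 114 mm over their backs; the gripper's body (76 mm by 85 mm) begins 54 mm behind the grasp point. The pads swing forward as they close: fully open they stand 13 mm farther back than shut.
Start: joints at [-70.955, 7.471, 85.268, -0, 87.261, -4.893], TCP at [243.47, -548.386, 253.292] pointing down, gripper open.
Joint ranges: [-169.43, 169.43], [-51.17, 129.36], [1.28, 143.12], [-76.62, 256.62], [0, 156.53], [-152.29, 152.29]. Speed limits (degrees/s): [136.94, 136.94, 159.86, 180, 180, 180].

## Interface

Orientations are given as [roll, pitch, yaw] about the fixed x, y, z axes, in that order (R = Rz(yaw) Ry(pitch) Rx(roll)).
In Python, from bench import r gives the robot as it stands.
- The arm moves only by the shell command python3 -m jog 'ROWS' [FORCE]. ROWS is JSON, a list of rows, each a list of 5 numbers: the shift along the tool's x, y, z in m, then the turn about the tool's z in degrees, then the opening in per cent of the stroke, from 0 (shut) to 100 (fully open). A call has 1 to 8 rows; each row is the pose to reach, as a shift and turn from the pose measured when the call began, along the tool's axes at that moment; what a row does not reach only later rows make up. A row lasts 1/10 s, in which the tool goes at most 50 mm and 8.59 degrees, less where a joint would pass 70% of its speed; a pose out of reach is approached as far as the arm can. A call with a gripper value outside its range is refused whole. The fingers move at their own pace and stop on an object; FORCE is the grip in N (left out, the last holds). Time passes only in rows, so rows that repeat a pose let the fingers close. It gives the time, the measured TCP pose, the force and the opening at its end, in the units of the state.
- r.sense(): the state, without advancing time (a new reading comes with each control period).
- r.snapshot(name): name is "side" or "top" or "wrist"; returns a dict with "image" (400x640x3 uint8, red, green, blue), "K" (3x3 intrinsics, pixels), "T" (4x4, takes a point from camera to world coordinates); the wrist camera has in their place "tool_from_camera" (4x4, takes a point from camera to tool coordinates, whose origin is the TCP and whose axes are the tool frame's). Camera axes: x right, y down, z forward; pixel columns grow to the right and rows downward; lengths in mm; the calibration is good to about 2 mm. A picture is of the moment at which its call begins: read the wrist's pose just before it. There is no depth.
- r.hand_in(): hands the job in, once; it reports no verdict.
Trained networks look in a picture, given as the dict that the camera call returned (one of the last four; its "shot" number tells which), for a name from the list of things; names that differ only in an ending like _2 or _b are one class to them, and where a whole thing is asked for, a point or a joint stands for the part that bears it (a point fixed in the world has none). Each returns a list of dicts, best first, with "conf" (0 to 1); they miss things now and then, are a little off and sometimes report something else, mostly with a low value. They report only what shows in the picture. A call takes as long as a camera call. They do not tell look-alikes from the thing itself.
- r.search_frame(picture, label): "bbox" ([left, top, right, bottom] in pixels, round what is visible of it).
- r.pinpoint(picture, label): "uv" ([column, row] in pixels: a listed point, or the origin of a listed thing).
The state is a dict: "time": time; "joint_pos": joint angles; "qd": joint speeds; "joint_efforts": joint torques, N m; "tool_pos": TCP position; "tcp_rot": TCP orientation; "ft_force": force on the tool from outside, world axes, zero at the start; "wrist_torque": the same for the moment, N m; "finger_gap": finger opening in mm.
Only numpy, scipy, OpenCV 4.12 (cv2) and the standard library are available. Lean on these libraries where they do the work, as an engineer would, in place of code of your own. Each camera call takes 0.05 s, during which the arm holds its last target. There are 200 camera calls.

## Working session

There is one attempt and no reset: what is moved stays moved. The work goes in short steps, Python scripts to look and compute and a shell command to move; the robot and the scene stay as the last step left them, time stands still between calls to the robot, and variables do not carry over. Pictures are saved under pics/ and viewed, about 8 in all and at most 12, crops included, and the job is handed in when it is done.

```bash
ls; mkdir -p pics; python3 - <<'E'
from bench import r
import cv2,numpy as np
s=r.sense();print(s['time'],s['tool_pos'],s['tcp_rot'],s['finger_gap'],r.nose_length)
for n in('side','top'):
    p=r.snapshot(n);cv2.imwrite(f'pics/{n}0.png',p['image'][...,::-1])
    print(n,p['K'].tolist() if hasattr(p['K'],'tolist') else p['K'],np.round(p['T'],4).tolist())
    for l in('channel_mouth','stop_face','bar_top','clip_foot','carrier','stage'):
        print(l,[(np.round(d['uv'],1).tolist(),round(d['conf'],2)) for d in r.pinpoint(p,l)[:3]])
E
```

```text
pics
0.0 [ 243.33378315 -547.88108343  252.22085228] [-1.79990714e+02  1.07016809e-01 -6.60575971e+01] 85.65332807561214 22.0
side [[487.2291468351143, 0.0, 320.0443353204691], [0.0, 487.2291468351143, 197.8199900704576], [0.0, 0.0, 1.0]] [[0.9754, -0.1288, 0.1787, 263.8621], [-0.2196, -0.5048, 0.8348, -1321.7651], [-0.0173, -0.8536, -0.5207, 863.3641], [0.0, 0.0, 0.0, 1.0]]
channel_mouth [([309.1, 204.0], 0.9), ([350.5, 201.6], 0.54)]
stop_face [([364.1, 197.6], 0.7)]
bar_top [([335.9, 208.3], 0.89), ([362.6, 197.0], 0.48)]
clip_foot [([350.6, 200.6], 0.71)]
carrier [([286.5, 189.9], 0.49), ([330.7, 200.2], 0.43)]
stage [([352.5, 207.8], 0.79), ([297.4, 291.6], 0.47)]
top [[374.38976879111215, 0.0, 316.4061136569776], [0.0, 374.38976879111215, 191.57536447281845], [0.0, 0.0, 1.0]] [[-0.0081, -0.9924, 0.123, 438.899], [-0.9999, 0.009, 0.0066, -59.8918], [-0.0077, -0.1229, -0.9924, 1090.8824], [0.0, 0.0, 0.0, 1.0]]
channel_mouth [([295.6, 213.6], 0.96)]
stop_face [([296.0, 149.6], 0.71), ([431.0, 248.4], 0.19)]
bar_top [([319.8, 186.7], 0.67)]
clip_foot [([294.1, 165.6], 0.8)]
carrier [([241.4, 230.5], 0.92), ([296.7, 181.8], 0.8), ([277.0, 249.9], 0.78)]
stage [([304.8, 162.2], 0.77)]
```

```bash
python3 - <<'E'
import cv2
a=cv2.imread('pics/side0.png')[100:320,190:480];b=cv2.imread('pics/top0.png')[90:290,190:480]
cv2.imwrite('pics/a.png',cv2.resize(cv2.vconcat([a[40:190],b[20:190]]),None,fx=1.85*1.4,fy=1.85))
cv2.imwrite('pics/a.png',cv2.resize(cv2.vconcat([a[60:170],b[30:180]]),None,fx=2.3,fy=2.3))
E
```

```text
(no output)
```

View pics/a.png

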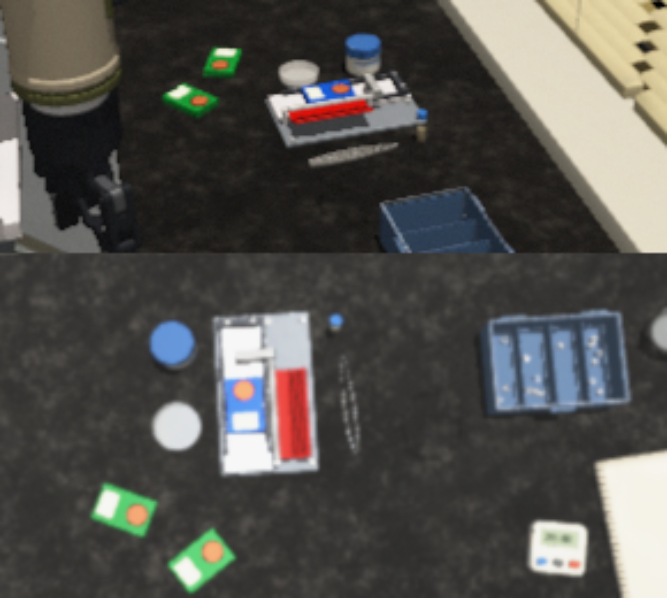

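```bash
cat > h.py <<'E'
import numpy as np,cv2
from scipy.spatial.transform import Rotation as Ro
from scipy.optimize import least_squares
from bench import r
P={'channel_mouth':(-143,36,14),'stop_face':(40,36,14),'bar_top':(-76,-28,30.5),'clip_foot':(0,40,16)}
def camT(p,s):
    if 'T' in p: return np.array(p['T'])
    W=np.eye(4);W[:3,:3]=Ro.from_euler('xyz',s['tcp_rot'],degrees=True).as_matrix();W[:3,3]=s['tool_pos']
    return W@np.array(p['tool_from_camera'])
def proj(K,T,X):
    c=(np.asarray(X)-T[:3,3])@T[:3,:3];return (c@np.array(K).T)[:,:2]/c[:,2:]
def onz(K,T,uv,z):
    d=T[:3,:3]@np.linalg.solve(np.array(K),[uv[0],uv[1],1.]);return T[:3,3]+d*(z-T[2,3])/d[2]
def tri(obs):
    A=np.zeros((3,3));b=np.zeros(3)
    for K,T,uv in obs:
        d=T[:3,:3]@np.linalg.solve(np.array(K),[uv[0],uv[1],1.]);d/=np.linalg.norm(d);M=np.eye(3)-np.outer(d,d);A+=M;b+=M@T[:3,3]
    return np.linalg.solve(A,b)
def st2w(q,X):
    c,s=np.cos(q[2]),np.sin(q[2]);X=np.asarray(X,float)
    return np.c_[q[0]+c*X[:,0]-s*X[:,1],q[1]+s*X[:,0]+c*X[:,1],q[3]+X[:,2]]
def fit(obs,z=True):  # obs: (K,T,label,uv)
    def f(q):
        return np.concatenate([(proj(K,T,st2w(q,[P[l]]))[0]-uv) for K,T,l,uv in obs]+[[q[3]*.3]])
    return least_squares(f,[480,10,0,0],loss='soft_l1')
E
python3 - <<'E'
from h import *
obs={};al=[]
for n in('side','top'):
    p=r.snapshot(n);s=None;T=camT(p,s)
    for l in P:
        d=r.pinpoint(p,l)
        if d: obs.setdefault(l,[]).append((p['K'],T,d[0]['uv']));al.append((p['K'],T,l,np.array(d[0]['uv'])))
for l in obs: print(l,tri(obs[l]).round(1))
f=fit(al);print(f.x.round(3),f.fun.round(1))
E
```

```text
channel_mouth [515.7   1.9   9.8]
stop_face [690.6  10.6  13.7]
bar_top [582.5 -60.7  30.5]
clip_foot [659.5  13.4   2.3]
[ 6.5627e+02 -2.7741e+01  5.2000e-02 -1.7760e+00] [-2.9 -0.1  1.4  0.2 -1.1  0.4  0.1 -2.9  0.6 -0.6  0.1 -0.8 -0.2 -0.6
 -0.1  2.6 -0.5]
```

```bash
python3 -m jog '[[-0.345,-0.523,0,21,59],[-0.345,-0.523,0,21,59],[-0.345,-0.523,0,21,59],[-0.345,-0.523,0,21,59],[-0.345,-0.523,0,21,59],[-0.345,-0.523,0,21,59],[-0.345,-0.523,0,21,59],[-0.345,-0.523,0,21,59]]'
```

```text
time: 2.0
tool_pos: [459.4, -210.8, 253.6]
tcp_rot: [-180.0, -0.0, -87.1]
ft_force: [1.4, -0.2, 0.3]
finger_gap: 50.5
```

```bash
python3 -m jog '[[-0.185,-0.130,0,0,59],[-0.185,-0.130,0,0,59],[-0.185,-0.130,0,0,59],[-0.185,-0.130,0,0,59],[-0.185,-0.130,0,0,59],[-0.185,-0.130,0,0,59],[-0.185,-0.130,0,0,59]]'; cat > look.py <<'E'
import sys;from h import *
s=r.sense();p=r.snapshot('wrist');T=camT(p,s)
cv2.imwrite(f'pics/{sys.argv[1]}.png',p['image'][...,::-1])
print(s['tool_pos'].round(1),s['tcp_rot'].round(2),s['finger_gap'].round(1),s['ft_force'].round(1))
al=[]
for l in list(P)+['carrier']:
    d=r.pinpoint(p,l)
    for e in d[:1 if l!='carrier' else 2]:
        print(l,np.round(e['uv'],1),round(e['conf'],2),onz(p['K'],T,e['uv'],P.get(l,(0,0,14))[2]).round(1))
        if l!='carrier' and e['conf']>.4: al.append((p['K'],T,l,np.array(e['uv'])))
print('cam',T[:3,3].round(1),T[:3,2].round(2))
if len(al)>1:
    f=fit(al);print('stage',f.x.round(3),f.fun.round(1))
import pickle,os
L=pickle.load(open('obs.pkl','rb')) if os.path.exists('obs.pkl') else []
L+=al;pickle.dump(L,open('obs.pkl','wb'));f=fit(L);print('all',f.x.round(3),f.fun.round(1))
E
python3 look.py w1
```

```text
time: 2.7
tool_pos: [579.8, -18.9, 253.4]
tcp_rot: [-180.0, -0.0, -87.0]
ft_force: [-0.5, -0.7, 0.3]
finger_gap: 50.1Traceback (most recent call last):
  File "look.py", line 4, in <module>
    print(s['tool_pos'].round(1),s['tcp_rot'].round(2),s['finger_gap'].round(1),s['ft_force'].round(1))
                                                       ^^^^^^^^^^^^^^^^^^^^^
AttributeError: 'float' object has no attribute 'round'
```

View pics/w1.png

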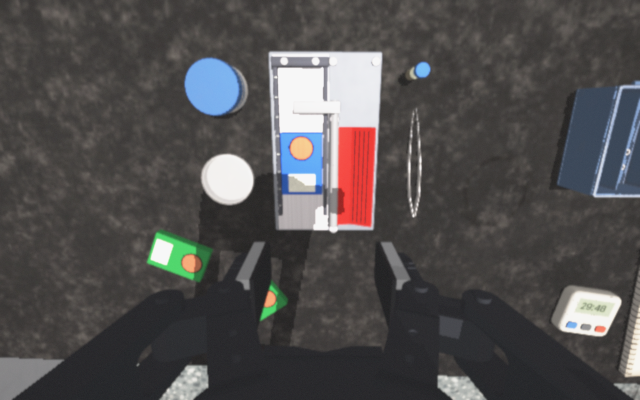

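```bash
sed -i "s/s\['finger_gap'\].round(1)/s['finger_gap']/" look.py; python3 look.py w1b; python3 -m jog '[[0.0,0.04,0.04,0,59],[0.0,0.04,0.08,0,59],[0.0,0.04,0.08,0,59]]';python3 look.py w2
```

```text
[579.6 -19.8 253.5] [-1.7999e+02 -5.0000e-02 -8.7050e+01] 50.19553526687909 [ 0.  -0.1  0.2]
channel_mouth [303.7 228.7] 0.72 [ 5.075e+02 -2.000e-01  1.400e+01]
stop_face [300.   67.7] 0.93 [689.1  10.2  14. ]
clip_foot [296.7 106.1] 0.72 [650.   12.4  16. ]
carrier [178.4 255.2] 0.83 [464.  154.5  14. ]
carrier [259.4 301.9] 0.79 [402.3  53.8  14. ]
cam [649.8 -15.5 373.5] [-0.28 -0.01 -0.96]
stage [651.851 -27.74  -37.641  -0.929] [-0.1  0.1 -0.2 -0.5  0.2  0.5 -0.3]
all [651.851 -27.74  -37.641  -0.929] [-0.1  0.1 -0.2 -0.5  0.2  0.5 -0.3]
time: 3.35
tool_pos: [534.4, -22.3, 167.2]
tcp_rot: [179.4, 0.1, -87.2]
ft_force: [-1.5, -0.5, -1.5]
finger_gap: 50.4
[534.4 -22.3 167.2] [ 1.7941e+02  8.0000e-02 -8.7210e+01] 50.395452107494904 [-1.5 -0.5 -1.5]
channel_mouth [296.4 217.5] 0.59 [505.5   1.   14. ]
bar_top [373.9 143.9] 0.57 [577.4 -60.6  30.5]
clip_foot [286.7  45.2] 0.68 [648.4  12.2  16. ]
carrier [293.1 123.3] 0.83 [589.3   6.   14. ]
cam [606.  -18.5 286.4] [-0.29 -0.01 -0.96]
stage [650.922 -27.768 477.579   0.696] [ 1.1 -0.4 -0.7  1.1 -0.1 -0.5  0.2]
all [ 6.51289e+02 -2.77980e+01  1.19437e+02  6.70000e-02] [-0.2  0.8 -0.2 -0.1  0.2  1.   1.1 -1.  -0.7  0.5  0.  -0.9  0. ]
```

View pics/w2.png

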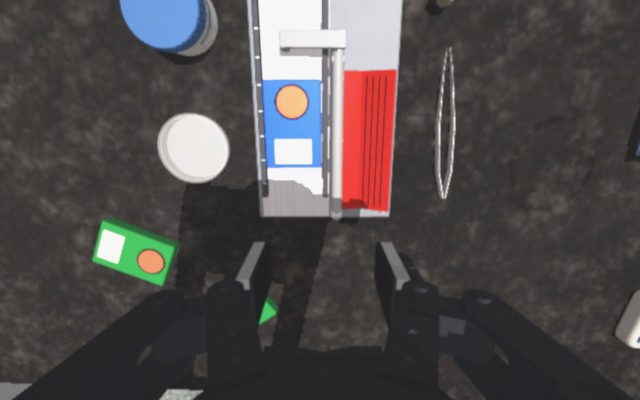

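```bash
python3 -m jog '[[0.004,-0.001,0.03,0,59],[0.008,-0.0025,0.06,0,59],[0.008,-0.0025,0.085,0,59],[0.008,-0.0025,0.085,0,59],[0.008,-0.0025,0.085,0,59]]';python3 look.py w3; python3 - <<'E'
import cv2
a=cv2.imread('pics/w3.png')[100:400,120:520];cv2.imwrite('pics/w3c.png',cv2.resize(a,None,fx=2,fy=2,interpolation=2))
E
```

```text
time: 4.15
tool_pos: [546.1, -30.7, 93.2]
tcp_rot: [-179.6, -0.1, -87.2]
ft_force: [0.5, -0.3, 0.7]
finger_gap: 50.4
[546.1 -30.7  93.2] [-1.7962e+02 -9.0000e-02 -8.7150e+01] 50.38388659377489 [ 0.5 -0.3  0.7]
channel_mouth [274.1 271.8] 0.95 [504.8   1.6  14. ]
bar_top [375.2 177.8] 0.7 [578.7 -59.7  30.5]
clip_foot [257.7  47.1] 0.8 [648.2  12.   16. ]
carrier [ 75.6 311.3] 0.82 [465.5 145.7  14. ]
carrier [269.2 150.8] 0.81 [589.2   5.5  14. ]
cam [615.6 -26.5 213.7] [-0.27 -0.01 -0.96]
stage [ 6.50417e+02 -2.78630e+01  4.65007e+02  6.09000e-01] [ 1.1 -0.8 -0.3  4.7 -0.3 -0.5  0.2]
all [ 6.51008e+02 -2.77360e+01  3.51914e+02  1.29000e-01] [-0.5  1.  -0.2  0.1  0.1  1.2  0.8 -0.7 -1.   0.9 -0.1 -0.6  1.9 -1.7
 -0.   3.4 -0.3 -1.2  0. ]
```

View pics/w3c.png

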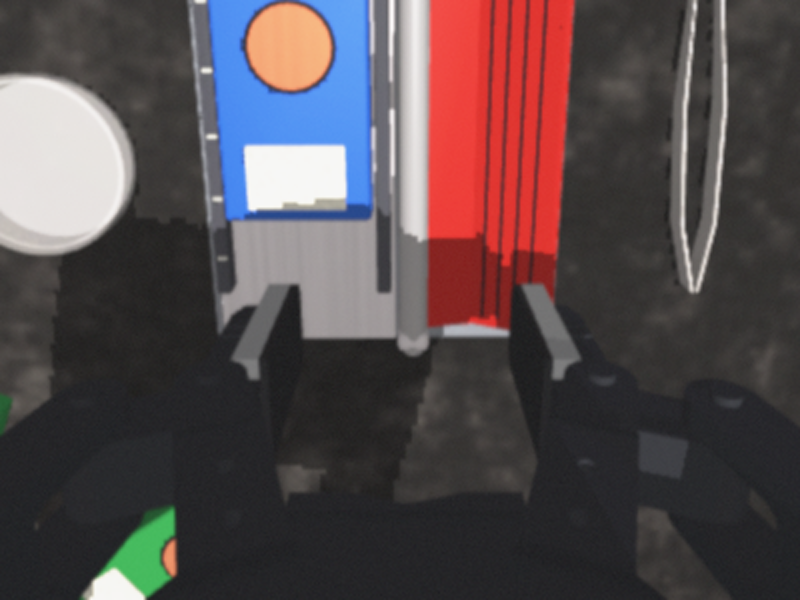

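```bash
python3 - <<'E'
from h import *
p=r.snapshot('wrist');s=r.sense();T=camT(p,s);C=np.array(p['tool_from_camera']);print(np.round(p['K'],1).tolist(),s['tool_pos'])
print('tip-ray in tool')
for uv in((270,242),(377.5,242),(254,242),(392,242),(243,285),(405,285)):
    d=C[:3,:3]@np.linalg.solve(np.array(p['K']),[*uv,1.]);print(uv,[(C[:3,3]+d*t).round(1).tolist() for t in ((-11-C[1,3])/d[1],)])
q=[651.0,-27.8,.057]
def w2s(X):
    c,s_=np.cos(q[2]),np.sin(q[2]);d=np.array(X[:2])-q[:2];return [c*d[0]+s_*d[1],-s_*d[0]+c*d[1]]
for n,uv,z in(('carr trail L',(233,208.),14),('trail R',(304,208),14),('trail top L',(234,204),26),('trail topR',(305,204),26),('bar end L',(334.5,264),25),('bar end R',(370,264),30),('bar in/out',(334,170),25),('bar out',(404,170),36),('plate end',(300,270),14)):
    print(n,np.round(w2s(onz(p['K'],T,uv,z)),1))
print('tcp',np.round(w2s(s['tool_pos']),1))
E
```

```text
[[316.3, 0.0, 322.4], [0.0, 316.3, 199.3], [0.0, 0.0, 1.0]] [546.03540015 -30.68922428  93.10022409]
tip-ray in tool
(270, 242) [[-24.6, -11.0, 14.3]]
(377.5, 242) [[24.8, -11.0, 14.4]]
(254, 242) [[-32.0, -11.0, 14.2]]
(392, 242) [[31.5, -11.0, 14.5]]
(243, 285) [[-28.2, -11.0, -22.5]]
(405, 285) [[28.3, -11.0, -22.3]]
carr trail L [-97.3  62.5]
trail R [-97.6  15.7]
trail top L [-91.   58.2]
trail topR [-91.3  14.2]
bar end L [-132.8   -4.2]
bar end R [-130.4  -26.7]
bar in/out [-70.3  -3.7]
bar out [-68.5 -43. ]
plate end [-143.    19.5]
tcp [-105.     3.1]
```

```bash
python3 -m jog '[[0,0.004,0.01,0,59],[0,0.008,0.025,0,59],[0,0.008,0.038,0,59],[0,0.008,0.038,0,59],[0,0.008,0.038,0,59]]' && python3 -m jog '[[0,0,0.004,0,59],[0,0,0.008,0,59],[0,0,0.012,0,59],[0,0,0.012,0,59],[0,0,0.012,0,59]]'
```

```text
time: 5.0
tool_pos: [537.5, -31.0, 53.9]
tcp_rot: [-179.7, -0.1, -87.2]
ft_force: [-0.6, 0.1, -0.1]
finger_gap: 50.4
time: 5.5
tool_pos: [538.2, -31.0, 42.4]
tcp_rot: [-179.6, -0.1, -87.1]
ft_force: [0.7, 1.3, 4.3]
finger_gap: 50.4
```

```bash
python3 -m jog '[[0,0.000,0.003,0,59],[0,0.000,0.006,0,59],[0,0,0.008,0,59],[0,0,0.008,0,59],[0,0,0.008,0,59]]'; python3 look.py w4; python3 - <<'E'
import cv2
a=cv2.imread('pics/w4.png')[60:360,120:520];cv2.imwrite('pics/w4c.png',cv2.resize(a,None,fx=2,fy=2,interpolation=2))
E
```

```text
time: 6.0
tool_pos: [538.5, -30.3, 36.1]
tcp_rot: [-179.6, -0.0, -87.1]
ft_force: [-7.3, 5.5, 18.8]
finger_gap: 50.4
[538.5 -30.3  36.1] [-1.7961e+02 -3.0000e-02 -8.7140e+01] 50.36524650960724 [-7.3  5.5 18.8]
channel_mouth [259.6 308.6] 0.61 [507.2   1.3  14. ]
bar_top [391.8 185. ] 0.94 [579.9 -56.   30.5]
carrier [249.8 147.7] 0.89 [590.1   5.4  14. ]
carrier [2.000e-01 3.517e+02] 0.8 [473.1 141.8  14. ]
cam [608.  -26.3 156.5] [-0.27 -0.01 -0.96]
stage [ 6.52918e+02 -2.10060e+01  3.58236e+02 -1.08000e-01] [-0.  0.  0. -0. -0.]
all [651.244 -27.302 477.575  -1.391] [-1.   0.3 -0.4 -0.1 -0.1  0.8  0.1 -1.6 -2.   0.5 -0.4 -0.7  1.1 -3.2
 -1.4  2.5 -0.6 -1.3  1.  -0.4  6.3  6.9 -0.4]
```

View pics/w4c.png

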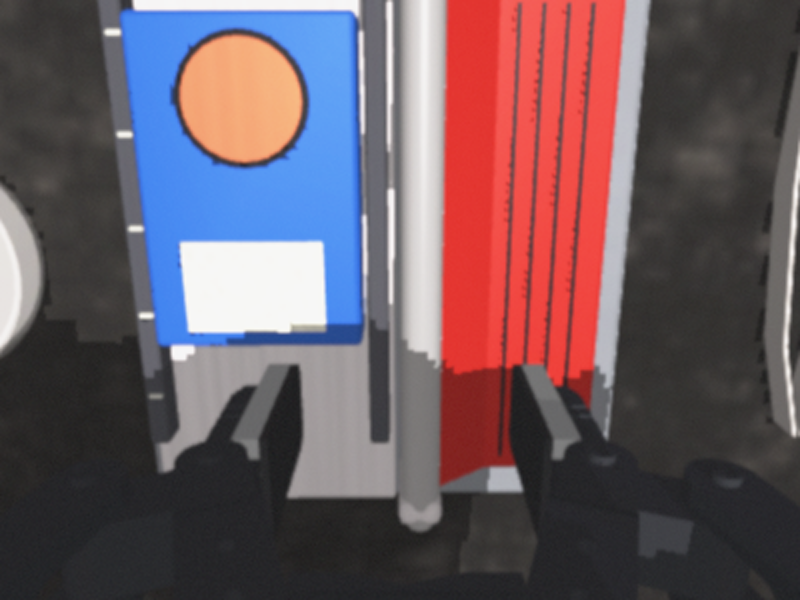

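```bash
python3 -m jog '[[0,0,-0.001,0,59],[0,0,-0.0015,0,59],[0,0,-0.0015,0,59],[0,0,-0.0015,0,59]]'; python3 -m jog '[[0,0,0,0,59],[0,0,0,0,59]]'
```

```text
time: 6.7
tool_pos: [538.5, -30.2, 38.0]
tcp_rot: [-179.6, -0.0, -87.1]
ft_force: [-1.6, 0.3, 6.7]
finger_gap: 50.6
time: 6.9
tool_pos: [538.5, -30.3, 38.4]
tcp_rot: [-179.6, -0.0, -87.1]
ft_force: [-0.4, 1.6, 5.7]
finger_gap: 50.4
```

```bash
python3 -m jog '[[0,-0.003,0.0005,0,59],[0,-0.006,0.0005,0,59],[0,-0.009,0.0005,0,59],[0,-0.012,0.0005,0,59],[0,-0.015,0.0005,0,59],[0,-0.018,0.0005,0,59],[0,-0.021,0.0005,0,59],[0,-0.024,0.0005,0,59]]'; python3 look.py w5; python3 - <<'E'
import cv2
a=cv2.imread('pics/w5.png')[20:320,120:520];cv2.imwrite('pics/w5c.png',cv2.resize(a,None,fx=2,fy=2,interpolation=2))
E
```

```text
time: 7.7
tool_pos: [561.5, -29.2, 37.9]
tcp_rot: [-179.8, -0.0, -87.1]
ft_force: [-3.8, 0.4, 5.2]
finger_gap: 50.2
[561.5 -29.2  37.9] [-1.7975e+02 -4.0000e-02 -8.7150e+01] 50.22561168315164 [-3.8  0.4  5.2]
channel_mouth [261.6 345.8] 0.66 [505.5   1.7  14. ]
bar_top [385.4 232.4] 0.83 [581.4 -54.9  30.5]
clip_foot [218.9  54.2] 0.92 [650.9  18.8  16. ]
carrier [ 11.5 382.7] 0.91 [473.1 143.6  14. ]
carrier [251.5 165.2] 0.56 [604.8   6.2  14. ]
cam [631.3 -25.1 158.2] [-0.27 -0.01 -0.96]
stage [ 6.54396e+02 -2.08380e+01  3.58233e+02  1.32000e-01] [-0.4 -4.8  1.8  0.6 -0.7  0.3  0. ]
all [ 6.52169e+02 -2.47370e+01  4.77591e+02 -2.30000e-01] [-1.3  0.2 -3.4 -0.7 -2.5  0.4 -0.3 -1.7 -3.3 -1.2 -3.8 -1.6  0.4 -3.1
 -3.3  0.4 -5.4 -2.5 -0.1  0.1  3.9  4.   0.8 -2.7  5.9  6.9  9.   4.4
 -0.1]
```

View pics/w5c.png

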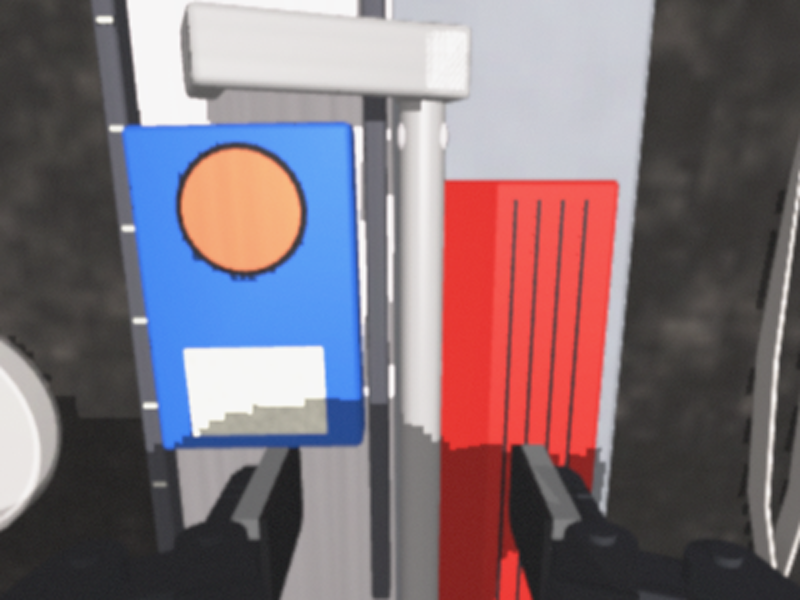

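```bash
python3 -m jog '[[0,-0.003,0.0003,0,59],[0,-0.006,0.0003,0,59],[0,-0.009,0.0003,0,59],[0,-0.012,0.0003,0,59],[0,-0.015,0.0003,0,59],[0,-0.018,0.0003,0,59],[0,-0.021,0.0003,0,59],[0,-0.024,0.0003,0,59]]' && python3 -m jog '[[0,-0.003,0.0003,0,59],[0,-0.006,0.0003,0,59],[0,-0.009,0.0003,0,59],[0,-0.012,0.0003,0,59],[0,-0.015,0.0003,0,59],[0,-0.018,0.0003,0,59],[0,-0.020,0.0003,0,59],[0,-0.020,0.0003,0,59]]'
```

```text
time: 8.8
tool_pos: [585.0, -28.1, 37.8]
tcp_rot: [-179.8, -0.0, -87.2]
ft_force: [-4.8, 0.0, 5.7]
finger_gap: 50.2
time: 9.6
tool_pos: [604.4, -27.2, 37.5]
tcp_rot: [-179.9, -0.0, -87.2]
ft_force: [-2.8, -0.8, 6.1]
finger_gap: 50.4
```

```bash
python3 -m jog '[[0,-0.0015,0.000,0,59],[0,-0.003,0.000,0,59],[0,-0.0045,0.0,0,59],[0,-0.006,0.0,0,59],[0,-0.007,0.0,0,59],[0,-0.008,0.0,0,59],[0,-0.008,0.0,0,59]]'; python3 look.py w6
```

```text
time: 10.3
tool_pos: [610.6, -26.8, 37.2]
tcp_rot: [179.8, -0.0, -87.1]
ft_force: [-8.6, 0.2, 8.8]
finger_gap: 50.2
[610.6 -26.8  37.2] [ 1.7985e+02 -3.0000e-02 -8.7140e+01] 50.212411388907256 [-8.6  0.2  8.8]
stop_face [244.4  81.7] 0.82 [689.7  10.9  14. ]
bar_top [382.3 317.9] 0.78 [587.9 -55.5  30.5]
clip_foot [227.8 184.7] 0.9 [644.8  18.8  16. ]
carrier [250.6 163.8] 0.81 [654.6   8.7  14. ]
cam [681.2 -22.8 157. ] [-0.28 -0.01 -0.96]
stage [653.035 -24.552 -62.754 -10.89 ] [ -2.2   0.5  -0.    0.8  13.3 -15.2  -3.3]
all [652.011 -23.697 496.445  -1.323] [-1.5  0.1 -4.5 -0.3 -3.4  0.7 -0.5 -1.8 -4.3 -1.5 -4.9 -0.9  0.2 -3.4
 -4.6 -0.  -6.8 -1.6 -0.2 -0.7  1.8  3.3  0.6 -3.7  3.9  5.8  7.3  5.6
 -9.2  0.8  0.9 15.5  6.3 -9.5 -0.4]
```

View pics/w6.png

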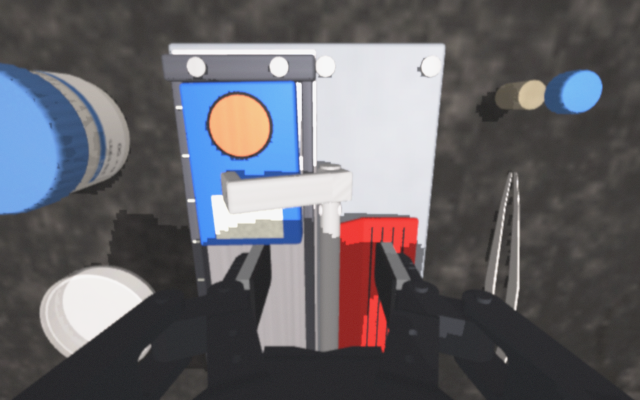

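```bash
python3 -m jog '[[0,-0.001,0.000,0,59],[0,-0.002,0.000,0,59],[0,-0.003,0.0,0,59],[0,-0.003,0.0,0,59],[0,-0.003,0.0,0,59]]'
```

```text
time: 11.1
tool_pos: [610.9, -26.7, 36.8]
tcp_rot: [179.5, -0.0, -87.1]
ft_force: [-12.9, 0.1, 13.4]
finger_gap: 50.4
```

```bash
python3 -m jog '[[0,0.003,-0.0005,0,59],[0,0.006,-0.0005,0,59],[0,0.009,-0.0005,0,59],[0,0.009,-0.0005,0,59]]' && python3 -m jog '[[0,0,-0.004,0,59],[0,0,-0.009,0,59],[0,0,-0.014,0,59],[0,0,-0.03,0,59],[0,0,-0.06,0,59],[0,0,-0.1,0,59],[0,0,-0.1,0,59],[0,0,-0.1,0,59]]'; python3 look.py w7
```

```text
time: 11.5
tool_pos: [603.0, -27.3, 38.6]
tcp_rot: [179.7, -0.0, -87.1]
ft_force: [2.2, 0.1, 4.5]
finger_gap: 50.1
time: 12.3
tool_pos: [604.9, -27.3, 141.3]
tcp_rot: [179.9, -0.1, -87.1]
ft_force: [0.5, 0.4, -0.2]
finger_gap: 50.3
[604.9 -27.3 141.3] [ 1.7988e+02 -9.0000e-02 -8.7110e+01] 50.31581508900266 [ 0.5  0.4 -0.2]
channel_mouth [282.9 299.4] 0.69 [508.1   3.6  14. ]
stop_face [278.1  82.4] 0.83 [691.   10.1  14. ]
bar_top [363.2 231.6] 0.82 [583.5 -59.9  30.5]
clip_foot [271.5 140.9] 0.69 [648.4  14.4  16. ]
carrier [125.5 328.2] 0.78 [470.2 148.2  14. ]
carrier [282.5 130.8] 0.74 [656.3   6.4  14. ]
cam [675.4 -23.1 261.1] [-0.28 -0.02 -0.96]
stage [ 6.52636e+02 -2.69780e+01  1.00578e+02 -2.86000e-01] [ 1.5 -0.1 -0.9  0.1 -2.4  6.2  1.9 -3.  -0.1]
all [651.904 -25.446 477.583  -2.067] [ -1.6  -0.3  -2.4  -0.5  -1.8   0.4  -0.6  -2.4  -3.6  -0.9  -2.6  -1.2
   0.2  -4.3  -3.6   0.6  -3.6  -1.9  -0.2  -2.    3.1   4.2   0.6  -5.
   5.3   6.4  11.9   5.   -3.6   0.3   2.2  15.5  10.4 -10.5   2.3  -0.1
  -3.4   1.9  -3.4   5.6   0.3  -1.7  -0.6]
```

View pics/w7.png

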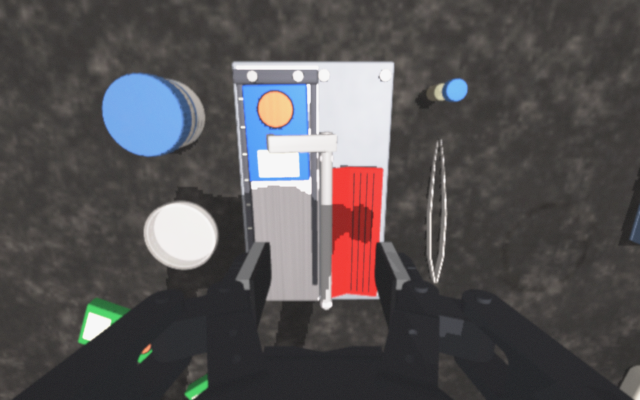

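```bash
python3 -m jog '[[0,0,-0.03,0,59],[0,0,-0.03,0,59],[0,0,-0.03,0,59],[0,0,-0.03,0,59]]'; python3 -c "
from bench import r
print(r.hand_in())"
```

```text
time: 13.0
tool_pos: [602.4, -27.0, 166.1]
tcp_rot: [179.4, -0.0, -87.1]
ft_force: [-0.7, 0.1, 0.1]
finger_gap: 50.2
the job is handed in; nothing more can be done
None
```

The carrier is home against the end stop with the clip down on it, and I handed the job in at about 13 s of the 38 s allowed. One fingertip held the red bar just above its hard stop, at about 5–6 N, while the other pushed the carrier about 65 mm under the clip. I then backed the hand off and lifted it straight up.

**Last checks**
- **Home:** at the stop the arm stalled, moving 0.3 mm for a 3 mm command while the push rose to about 13 N. The carrier then read about stage x +5 to +7 mm, where home is 5 mm.
- **Clip:** the last picture shows the carrier against the stop bar, with the clip arm lying over it. I had no direct reading of the clip angle or its force on the carrier.
- **Bystanders:** the dish, tub, vial and tweezers look unmoved in that picture. The timer is barely in that view, but the hand never came near it.
- **Hand clear:** the wrist force was about 0 N after lifting away.

**What disagreed**
- **Fingertip height:** it looked to be 14 mm ahead of the TCP in the image, but contact with the bar suggested about 18 mm. Because of this, the first press reached the bar's stop at about 19 N, and I backed off before pushing.
- **Stage position fit:** the running fit got worse once the clip was raised, because its model assumes the clip is down. I relied on the earlier fit for stage coordinates.

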